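# Rub down both straight edges of a dish lid on a sloping jig

### The arm

A 6-joint arm with a two-finger parallel gripper is mounted at the origin on the work surface. World frame = base frame: x ahead of the robot, y to its left, z up, the work surface at z = 0. Lengths are in m, angles in rad, forces in N, time in s.
With the tool pointing down it reaches from about 0.325 to 1 m from the base axis. Payload 5.1 kg.
Tool frame: the origin (TCP) lies at the very end of the fingers, on their centre line; the grasp point (between the pads) lies hold_point_z behind it (hold_point_z is the distance from the TCP to the grasp point, in m); z points along the fingers, y is the line along which they close (so a half turn about z gives the same grasp; the last joint's range is limited). The gripper opens to 85 mm and grips with 20 to 120 N. Pads are 22 mm wide; open, the fingers measure 114 mm over their backs; the gripper's body (76 mm by 85 mm) begins 54 mm behind the grasp point. The pads swing forward as they close: fully open they stand 13 mm farther back than shut.
Start: joints at [-1.385, 0.124, 1.65, -0, 1.367, -0.083], TCP at [0.173, -0.627, 0.231] pointing down, gripper open.
Joint ranges: [-2.61, 2.61], [-1.02, 2.33], [0.03, 2.71], [-1.35, 4.49], [0.32, 2.68], [-2.91, 2.91]. Speed limits (rad/s): [2.57, 2.57, 3.14, 3.14, 3.14, 3.14].

### API

Orientations are given as a rotation vector (axis times angle).
In Python, from cell import get_obs, read_camera, camera_model, close_job, hold_point_z gives the robot as it stands.
- The arm moves only by the tool servo_tool, never from a script. Its arguments are lists of equal length, an entry for each row: "dp": the shift along the world's x, y, z in mm, a list of three; "rotation": the turn, a rotation vector about the world's x, y, z in degrees, a list of three. In form: {"dp": [[tx, ty, tz], ...], "rotation": [[rx, ry, rz], ...]}. A call has exactly 10 rows; each row shifts and turns the commanded pose from where the row before left it; what a row does not reach is not made up. A row lasts 1/8 s, in which the tool goes at most 62.5 mm and 10.7 degrees, less where a joint would pass 70% of its speed; a pose out of reach is approached as far as the arm can. A call with a gripper value outside its range is refused whole. "jaw" is the finger opening in mm, from 0 to 85.4, set as the call begins (left out, the last holds). The fingers move at their own pace and stop on an object; the grip force is fixed at half the most. Time passes only in rows, so rows that do not move let the fingers close, or fill a call up. It gives the time, the measured TCP pose, the force, the opening and the grip force at its end, in the units of the state.
- get_obs(): the state, without advancing time (a new reading comes with each control period).
- read_camera(name): name is "scene" or "top" or "wrist"; returns (picture, depth): 480x640x3 uint8, red, green, blue; 480x640 float32, m along the optical axis (not along the pixel's ray), 0 where there is no reading.
- camera_model(name): a dict with "camera_matrix" (3x3 intrinsics, pixels), "rvec" (rotation vector, rad) and "tvec" (3), from world to camera coordinates, as OpenCV has them. Camera axes: x right, y down, z forward; pixel columns grow to the right and rows downward; lengths in m; the calibration is good to about 2 mm. A picture is of the moment at which its call begins: read the wrist's pose just before it. camera_model takes no time and is no camera call; for the wrist camera it gives the pose at the moment of the call.
- close_job(): hands the job in; it is judged then, once.
The state is a dict: "time": time; "qpos": joint angles; "joint_velocities": joint speeds; "effort": joint torques, N m; "position": TCP position; "tcp_rot": TCP orientation; "wrist_force": force on the tool from outside, world axes, zero at the start; "moment": the same for the moment, N m; "opening": opening from 0.0 (shut) to 1.0 (fully open); "gripper_force": force on a finger pad.
Only numpy, scipy, OpenCV 4.12 (cv2) and the standard library are available. Lean on these libraries where they do the work, as an engineer would, in place of code of your own. Each camera call takes 0.05 s, during which the arm holds its last target. There are 200 camera calls.

### The job

Take the quarter-oval lid off the round grey bat and rub its two straight edges smooth on the sloping jig: lay the lid on the slope, press the long straight edge flush and lightly against the sprung stone (it should give a few millimetres but never be pushed to its stop) and slide it from left to right, as seen from the robot, so that the whole edge passes over the stone; then turn the lid and do the short straight edge the same way, left to right. Finally set the lid down gently, right way up, in the middle of the square wooden board and let go, leaving the mug, vase and bowl alone.

Things in the scene. Friction and masses are not known exactly. Their poses are not given: they have to be found in the camera images.
- lid: Loose white ceramic lid, about 0.3 kg, a quarter oval: plate 14 mm thick with two straight edges (140 and 100 mm) at a right angle and a curved third side. Origin on the underside below the handle's middle, near the centre of mass; z up. Square corner at x=-58, y=-42 mm: the long edge is the side face y=-42 (x -58 to 82), the short edge the side face x=-58 (y -42 to 58).
- handle (a point): Middle of the lid handle's top, at (0, 0, 48) mm in the lid's frame. The handle is an upright bar 56 mm long, 14 mm thick and 34 mm high on top of the plate, running along the direction (1, 1) of the lid's x and y: 45 degrees from both straight edges.
- long_mid (a point): Point on the lid: middle of the long straight edge's side face, at (12, -42, 7) mm in the lid's frame.
- short_mid (a point): Point on the lid: middle of the short straight edge's face, at (-58, 8, 7) mm in the lid's frame.
- bed: Fixed wooden bed of the jig, sloping 25 degrees, low side towards the robot. Origin on its upper surface, 85 mm above the table; x up the slope, y level to the left, z square to the surface. Surface x -105 to 110, y -130 to 130 mm. The stone's rubbing face is at x=-50 mm and faces up the slope; behind it at x=-105 to -89 is a fixed rail 16 mm high, 130 mm long.
- stone (a joint): Grey sprung rubbing stone on the bed, bed y -30 to 30 mm, 16 mm thick, top 19 mm above the bed. Value: how far (m) it is pushed down the slope (bed -x), 0 at rest, stop at 0.015; its face is at bed x = -0.050 - value. About 3 N starts it, 0.6 N more per mm; springs back. Rightly pressed at 0.003 to 0.012.
- bat: Round grey cement disc (bat), 196 mm across, 20 mm thick, fixed flat on the table, left or right of the jig; the lid starts on it. Origin at the centre of its underside.
- board: Square plywood board 200 x 200 mm, 18 mm thick, fixed flat on the table on the other side of the jig. Origin at the centre of its underside, z up, x and y along its sides.
- mug: Bystander: black mug 84 mm across, 100 mm high, full of brushes reaching up to 185 mm, near the far end of the jig. Origin under its centre.
- vase: Bystander: white unglazed vase 110 mm across, 105 mm high, near the far end of the jig. Origin under its centre.
- bowl: Bystander: small blue bowl 90 mm across, 45 mm high, between the robot and the jig. Origin under its centre.
Not all that is in view belongs to the job. Leave any pink or purple look-alike of the lid alone.

How it is judged:
By the outcome, as a careful person would: the job done as asked, in the order asked, and still so for the second after the job is handed in, with the robot touching nothing.
It also fails if it takes over 67 s, if anything falls off the work surface, if the arm or the gripper's body presses on something with over 40 N, if the wrist force passes 120 N, or if a joint passes its speed limit or range.

## Working session

There is one attempt and no reset: what is moved stays moved. The work goes in short steps, Python scripts to look and compute and a tool call to move; the robot and the scene stay as the last step left them, time stands still between calls to the robot, and variables do not carry over. Pictures are saved under pics/ and viewed, at most 12 in all, crops included, and the job is handed in when it is done.

Besides the shell and the picture viewer there is one more tool, called after "Request:" as name(argument=value, ...), one argument or row to a line, values as JSON. servo_tool: Moves the arm, as the interface text tells. Its arguments: {"type":"object","properties":{"dp":{"type":"array","items":{"type":"array","items":{"type":"number"}}},"rotation":{"type":"array","items":{"type":"array","items":{"type":"number"}}},"jaw":{"type":"number"}},"required":["dp","rotation"]}

```bash
mkdir -p pics; ls; python3 - <<'E'
from cell import *
import cv2,numpy as np
print(hold_point_z, get_obs())
for n in("top","scene"):
    p,d=read_camera(n); cv2.imwrite(f"pics/{n}0.png",p[:,:,::-1]); np.savez(f"{n}0.npz",p=p,d=d)
    m=camera_model(n); print(n,m)
E
```

```text
pics
0.0187 {'time': 0.0, 'qpos': array([-1.38462196e+00,  1.24499256e-01,  1.65165102e+00,  1.09777412e-05,
        1.36751277e+00, -8.26134797e-02]), 'joint_velocities': array([ 5.81933550e-04,  9.07893081e-04, -3.54205901e-04,  1.69651504e-05,
       -1.25822407e-05,  1.10181399e-03]), 'effort': array([ 1.08110180e-03, -4.23612392e+01, -3.65448511e+01,  3.02670776e-05,
        6.97725423e-03, -1.78174510e-06]), 'position': array([ 0.17247013, -0.62607431,  0.23007039]), 'tcp_rot': array([-3.11121498e+00, -4.20660545e-01,  1.51361408e-04]), 'wrist_force': array([ 0.27948948, -0.775719  ,  0.22422784]), 'moment': array([-0.03876456,  0.04633074, -0.03094259]), 'gripper_force': 0.0, 'opening': 0.9982097242059216}
top {'camera_matrix': array([[484.93299187,   0.        , 324.9469866 ],
       [  0.        , 484.93299187, 242.16642834],
       [  0.        ,   0.        ,   1.        ]]), 'rvec': array([ 2.19994356, -2.15228541,  0.12212429]), 'tvec': array([-0.09584583,  0.46821916,  1.454712  ])}
scene {'camera_matrix': array([[587.56108599,   0.        , 328.98096457],
       [  0.        , 587.56108599, 239.01014463],
       [  0.        ,   0.        ,   1.        ]]), 'rvec': array([ 1.19252446,  2.57117844, -0.70576043]), 'tvec': array([ 0.35623136, -0.21438563,  1.92130251])}
```

View pics/top0.png

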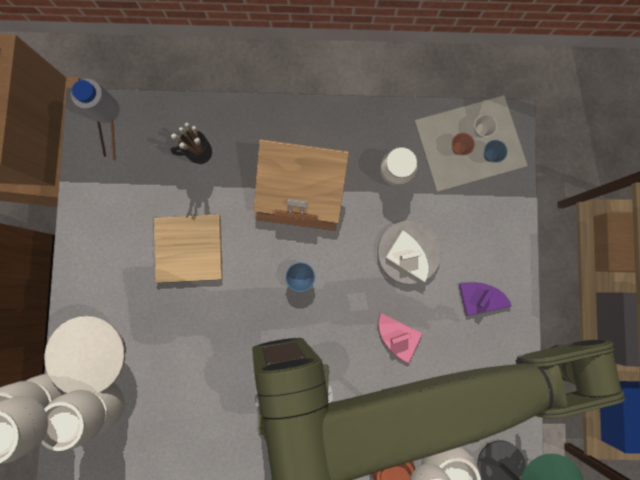

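View pics/scene0.png

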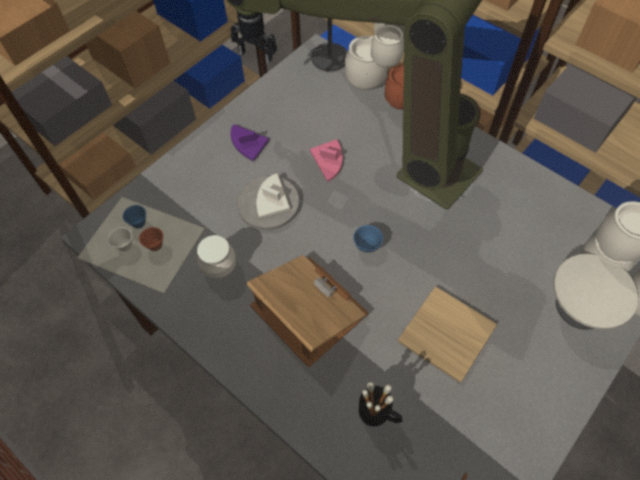

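The top view shows the lid on the bat at about (408,257), the jig at (300,185) with its stone at (297,206), and the board at (188,248). The mug is at (192,145), the vase at (400,165) and the bowl at (300,278). The pink and purple decoys are at (400,338) and (485,298). The scene view agrees.

```bash
cat > h.py <<'E'
import numpy as np,cv2
from cell import *
def cam(n):
    m=camera_model(n);return m["camera_matrix"],cv2.Rodrigues(m["rvec"])[0],m["tvec"].ravel()
def ray(c,uv,z):
    K,R,t=c;uv=np.atleast_2d(uv).astype(float)
    d=(np.c_[uv,np.ones(len(uv))]@np.linalg.inv(K).T)@R;o=-R.T@t
    return o+d*((z-o[2])/d[:,2])[:,None]
def cloud(c,d):
    K,R,t=c;v,u=np.mgrid[:d.shape[0],:d.shape[1]]
    P=np.dstack([(u-K[0,2])/K[0,0]*d,(v-K[1,2])/K[1,1]*d,d]);return (P-t)@R
E
python3 - <<'E'
from h import *
f=np.load("top0.npz");p,d=f["p"],f["d"];c=cam("top");X=cloud(c,d)
hsv=cv2.cvtColor(p,cv2.COLOR_RGB2HSV)
def poly(m,z,eps):
    cs=cv2.findContours(m.astype(np.uint8),0,cv2.CHAIN_APPROX_NONE)[0];k=max(cs,key=cv2.contourArea)
    a=cv2.approxPolyDP(k,eps,True)[:,0];print(len(k),a.tolist());print(ray(c,a,z).round(4)[:,:2].tolist());return k[:,0]
roi=lambda u0,u1,v0,v1:np.s_[v0:v1,u0:u1]
M=np.zeros((480,640),bool)
# table
print("table z",np.median(X[300:340,120:250,2]),np.median(X[300:330,320:370,2]))
# board
wood=(hsv[...,0]>8)&(hsv[...,0]<25)&(hsv[...,1]>70)&(hsv[...,2]>100)
m=M.copy();m[205:295,140:235]=wood[205:295,140:235];k=poly(m,.018,3);r=cv2.minAreaRect(k);b=cv2.boxPoints(r);q=ray(c,b,.018);print("board",ray(c,[r[0]],.018),q.round(4).tolist(), "depthz",np.median(X[m][:,2]))
# bed
m=M.copy();m[135:235,245:355]=wood[135:235,245:355]
m2=m&(X[...,2]>.03);m2=cv2.erode(m2.astype(np.uint8),np.ones((5,5)))>0
P=X[m2]
for _ in range(5):
    A=np.c_[P[:,:2],np.ones(len(P))];s=np.linalg.lstsq(A,P[:,2],rcond=None)[0];e=A@s-P[:,2];P=P[abs(e)<max(.004,2*e.std())] 
print("bed plane",s,"slope",np.degrees(np.arctan(np.hypot(*s[:2]))),"yaw",np.degrees(np.arctan2(s[1],s[0])),e.std())
k=poly(m,.085,3)
# lid
g=(hsv[...,1]<60);m=M.copy();m[215:300,370:450]=((hsv[...,2]>190)&g)[215:300,370:450];k=poly(m,.034,2)
print("hsv samples",hsv[245,405],hsv[258,409],hsv[250,385],hsv[270,420])
big=cv2.resize(p[215:300,360:460],None,fx=6,fy=6,interpolation=cv2.INTER_CUBIC)
s2=np.load("scene0.npz")["p"][165:235,225:315];s2=cv2.resize(s2,None,fx=6,fy=6)
cv2.imwrite("pics/lid.png",big[:,:,::-1]);cv2.imwrite("pics/lids.png",s2[:,:,::-1])
E
```

```text
table z -0.0007760505299293282 -0.0004645782868498608
257 [[219, 215], [154, 218], [156, 282], [221, 278]]
[[0.5472, 0.2413], [0.5333, 0.4393], [0.3383, 0.4223], [0.3546, 0.227]]
board [[0.44267989 0.3334305  0.018     ]] [[0.5381, 0.4429, 0.018], [0.5497, 0.2405, 0.018], [0.3483, 0.2252, 0.018], [0.3374, 0.425, 0.018]] depthz 0.017200831266132085
bed plane [ 0.46139812 -0.05429962 -0.20983521] slope 24.918745062203246 yaw -6.711979274125088 0.002669472405177561
322 [[259, 140], [256, 218], [338, 222], [348, 152]]
[[0.7655, 0.1181], [0.5307, 0.1187], [0.5245, -0.1219], [0.7356, -0.1478]]
153 [[402, 231], [387, 257], [398, 264], [398, 257], [401, 254], [403, 258], [418, 255], [418, 269], [411, 272], [424, 280], [427, 273], [424, 253], [419, 245]]
[[0.5086, -0.3191], [0.4284, -0.2741], [0.4079, -0.3075], [0.4291, -0.3074], [0.4384, -0.3164], [0.4264, -0.3226], [0.4365, -0.368], [0.3941, -0.3681], [0.3846, -0.347], [0.3614, -0.3863], [0.3827, -0.3954], [0.443, -0.3862], [0.467, -0.371]]
hsv samples [ 30  17 219] [ 19  27 152] [ 15  22 140] [ 30  17 219]
```

View pics/lid.png

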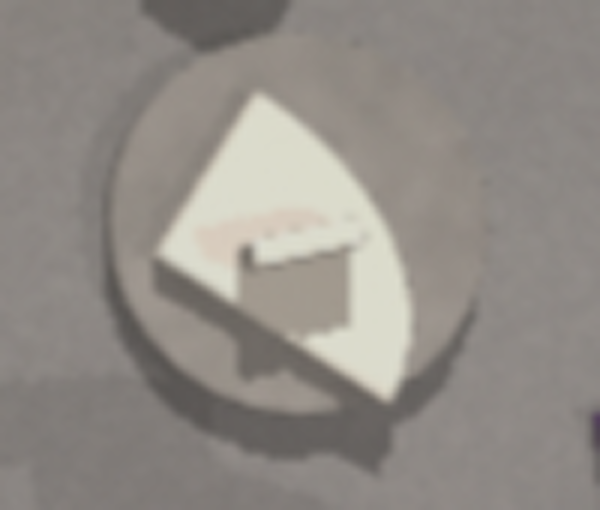

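The crop shows the lid's square corner at crop (157,255), the long-edge tip at (388,402) and the short-edge tip at (260,92). The handle runs nearly left to right at (305,240).

```bash
python3 - <<'E'
from h import *
f=np.load("top0.npz");p,d=f["p"],f["d"];c=cam("top");X=cloud(c,d)
hsv=cv2.cvtColor(p,cv2.COLOR_RGB2HSV)
# lid: line fits at plate top height
m=np.zeros((480,640),np.uint8);m[215:300,370:450]=((hsv[...,2]>185)&(hsv[...,1]<60))[215:300,370:450]
k=max(cv2.findContours(m,0,cv2.CHAIN_APPROX_NONE)[0],key=cv2.contourArea)[:,0]
W=ray(c,k,.034)[:,:2]
C=np.array([386.2,257.5]);A=np.array([402.5,230.5]);B=np.array([424.5,281.7])
for nm,T in(("short",A),("long",B)):
    u=(T-C)/np.linalg.norm(T-C);s=(k-C)@u;e=abs((k-C)@[-u[1],u[0]])
    q=W[(e<2)&(s>3)&(s<np.linalg.norm(T-C)-3)]
    v=cv2.fitLine(q.astype(np.float32),cv2.DIST_HUBER,0,.001,.001).ravel();print(nm,len(q),v,np.degrees(np.arctan2(v[1],v[0])))
print("C",ray(c,[C,A,B],.034))
# handle top from depth
sub=np.s_[240:275,390:430];Z=X[sub];q=Z[Z[...,2]>.060];print("handle top",len(q),q.mean(0),np.percentile(q[:,2],[5,50,95]))
q2=Z[(Z[...,2]>.027)&(Z[...,2]<.04)];print("plate z",np.median(q2[:,2]))
if len(q)>10:
    v=cv2.fitLine(q[:,:2].astype(np.float32),cv2.DIST_L2,0,.001,.001).ravel();print(v,np.degrees(np.arctan2(v[1],v[0])))
# bystanders
print([ray(c,[uv],z).round(3).tolist() for uv,z in(((400,160),.105),((300,277),.045),((195,150),.1),((408,252),.02))])
a=cv2.resize(p[130:240,240:360],None,fx=5,fy=5,interpolation=cv2.INTER_CUBIC)
cv2.imwrite("pics/bed.png",a[:,:,::-1])
s=np.load("scene0.npz")["p"][250:365,240:375];s=cv2.resize(s,None,fx=5,fy=5,interpolation=cv2.INTER_CUBIC);cv2.imwrite("pics/beds.png",s[:,:,::-1])
E
```

```text
short 21 [ 0.85673875 -0.5157506   0.46836764 -0.29500288] -31.047638
long 22 [ 0.52084523  0.8536511   0.38579938 -0.34450996] 58.61103
C [[ 0.42679377 -0.27164701  0.034     ]
 [ 0.51019003 -0.32060283  0.034     ]
 [ 0.35631896 -0.38783498  0.034     ]]
handle top 96 [ 0.42475451 -0.31813833  0.17171993] [0.06350655 0.06792833 1.49517309]
plate z 0.03336289218387021
[ 0.3722028  -0.9281514   0.4247545  -0.31813833] -68.14847
[[[0.71, -0.3, 0.105]], [[0.362, -0.013, 0.045]], [[0.726, 0.303, 0.1]], [[0.446, -0.34, 0.02]]]
```

View pics/bed.png

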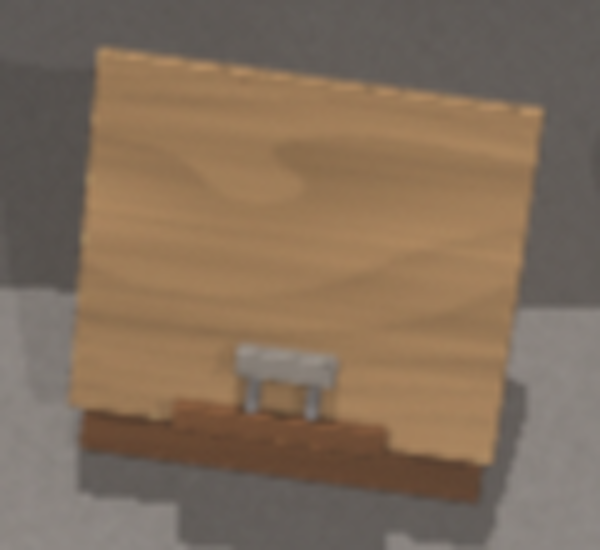

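View pics/beds.png

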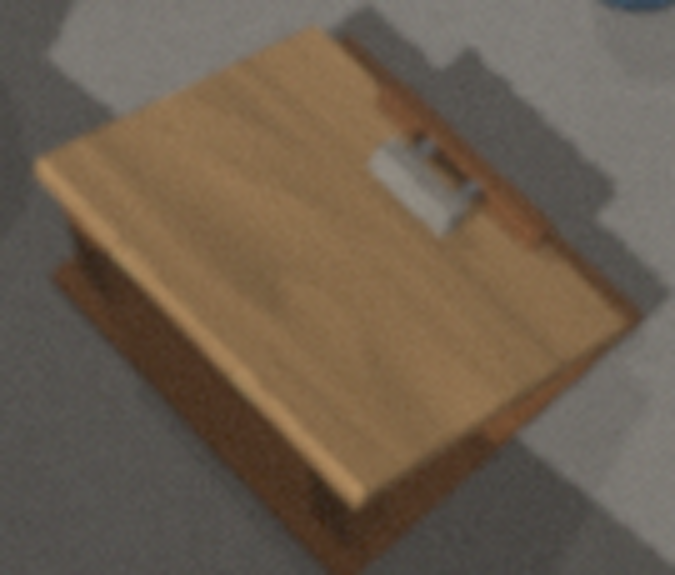

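The top crop shows the bed's corners at (98,48), (543,108), (490,465) and (70,407), with the stone's top at (237–335, 345–385). The scene crop shows the same corners at (360,495), (38,160), (318,30) and (637,318). I'll triangulate these.

```bash
python3 - <<'E'
from h import *
from scipy.optimize import least_squares
from scipy.spatial.transform import Rotation as Ro
ct,cs=cam("top"),cam("scene")
t=(np.array([[98,48],[543,108],[490,465],[70,407]])+.5)/5-.5+[240,130]
s=(np.array([[360,493],[38,160],[318,30],[637,318]])+.5)/5-.5+[240,250]
Pm=lambda c:c[0]@np.c_[c[1],c[2]]
H=cv2.triangulatePoints(Pm(ct),Pm(cs),t.T,s.T);H=(H[:3]/H[3]).T;print(H.round(4))
M=np.array([[.11,.13,0],[.11,-.13,0],[-.105,-.13,0],[-.105,.13,0]])
def bed(q): 
    R=Ro.from_euler("ZY",[q[2],-np.radians(25)]).as_matrix();return R,np.array([q[0],q[1],.085])
def proj(c,P): h=(P@c[1].T+c[2])@c[0].T;return h[:,:2]/h[:,2:]
def f(q):
    R,o=bed(q);P=M@R.T+o;return np.r_[(proj(ct,P)-t).ravel(),(proj(cs,P)-s).ravel()]
r=least_squares(f,[.63,0,-.1]);print(r.x,np.degrees(r.x[2]),r.fun.round(1))
R,o=bed(r.x)
# stone top corners check: bed x=-50..-66,y=+-30,z=19
S=np.array([[-.05,.03,.019],[-.05,-.03,.019],[-.066,-.03,.019]])@R.T+o
print("stone pred top crop",((proj(ct,S)-[240,130]+.5)*5).round(),"scene",((proj(cs,S)-[240,250]+.5)*5).round())
tp=(np.array([[252,242],[362,226]])+.5)/6-.5+[360,215]
print("handle",ray(ct,tp,.068), ray(ct,tp,.068).mean(0))
# lid corner on bat via rays of fine contour
# lid in scene: corner
p=np.load("scene0.npz")["p"];hsv=cv2.cvtColor(p,cv2.COLOR_RGB2HSV);m=np.zeros((480,640),np.uint8);m[165:235,225:315]=((hsv[...,2]>170)&(hsv[...,1]<45))[165:235,225:315]
k=max(cv2.findContours(m,0,1)[0],key=cv2.contourArea);a=cv2.approxPolyDP(k,2,True)[:,0];print(a.tolist(),ray(cs,a,.034).round(4)[:,:2].tolist())
E
```

```text
[[ 0.7522  0.1123  0.1328]
 [ 0.7229 -0.1437  0.1316]
 [ 0.5284 -0.1206  0.0341]
 [ 0.5552  0.1367  0.0423]]
[ 0.63773222 -0.00367558 -0.11387424] -6.524513473729145 [-1.   0.6 -0.6  0.8 -0.1  0.2 -1.2  0.1  0.4  0.4 -0.5 -0.4 -1.  -1.4
 -2.   0.8]
stone pred top crop [[233. 351.]
 [334. 364.]
 [331. 390.]] scene [[448. 218.]
 [374. 147.]
 [394. 137.]]
handle [[ 0.43304045 -0.31241002  0.068     ]
 [ 0.44216079 -0.36673724  0.068     ]] [ 0.43760062 -0.33957363  0.068     ]
[[276, 174], [267, 178], [258, 191], [256, 204], [259, 215], [288, 207], [284, 196], [277, 201], [263, 193], [264, 190], [274, 194], [278, 192], [270, 187], [272, 184], [280, 186]] [[0.3603, -0.3836], [0.3904, -0.3947], [0.4455, -0.3816], [0.4851, -0.3522], [0.5085, -0.317], [0.4294, -0.2689], [0.4069, -0.3063], [0.4349, -0.3101], [0.4409, -0.3643], [0.4306, -0.3698], [0.4215, -0.3353], [0.4078, -0.3309], [0.4099, -0.3633], [0.3974, -0.3665], [0.3867, -0.3418]]
```

Request:
servo_tool(
  dp=[
    [15,20,0],
    [30,35,0],
    [40,45,0],
    [40,45,0],
    [40,45,0],
    [40,40,0],
    [30,30,0],
    [20,20,0],
    [5,5,0],
    [0,0,0],
  ],
  rotation=[
    [0,0,9],
    [0,0,9],
    [0,0,9],
    [0,0,9],
    [0,0,9],
    [0,0,9],
    [0,0,9],
    [0,0,9],
    [0,0,9],
    [0,0,7.4],
  ],
  jaw=60,
)

```text
time: 1.35
position: [0.4329, -0.3407, 0.2307]
tcp_rot: [-1.93, -2.477, -0.0]
wrist_force: [0.4, 0.7, 0.2]
opening: 0.702
gripper_force: 0.0
```

```bash
python3 - <<'E'
from h import *
p,d=read_camera("wrist");c=cam("wrist");X=cloud(c,d)
print(-c[1].T@c[2], get_obs()["position"])
hsv=cv2.cvtColor(p,cv2.COLOR_RGB2HSV);print("cz",np.percentile(X[...,2][d>0],[1,50,99]))
near=(np.hypot(X[...,0]-.433,X[...,1]+.341)<.12)&(d>0)
top=near&(X[...,2]>.060)&(X[...,2]<.075);q=X[top]
m=top.astype(np.uint8);k=max(cv2.findContours(m,0,1)[0],key=cv2.contourArea);r=cv2.minAreaRect(k);b=ray(c,cv2.boxPoints(r),.068);print("handle",b.round(4)[:,:2].tolist(),b.mean(0),np.median(q[:,2]))
pl=(near&(X[...,2]>.026)&(X[...,2]<.075)).astype(np.uint8)
k=max(cv2.findContours(pl,0,1)[0],key=cv2.contourArea);a=cv2.approxPolyDP(k,5,True)[:,0];print(a.tolist(),ray(c,a,.034).round(4)[:,:2].tolist())
print("plate z",np.median(X[near&(X[...,2]>.027)&(X[...,2]<.042)][:,2]))
cv2.imwrite("pics/w1.png",p[:,:,::-1])
E
```

```text
[ 0.41634835 -0.26939726  0.37298514] [ 0.43270454 -0.34097118  0.23069204]
cz [-0.00213382  0.00060664  0.32646734]
handle [[0.422, -0.3123], [0.4342, -0.3092], [0.4484, -0.3634], [0.4355, -0.3666]] [ 0.43500009 -0.33787438  0.068     ] 0.06754892621474774
[[402, 217], [336, 146], [241, 243], [275, 261], [317, 262], [365, 245]] [[0.5125, -0.3185], [0.4292, -0.2678], [0.3578, -0.3864], [0.3965, -0.3971], [0.44, -0.3872], [0.4843, -0.3565]]
plate z 0.03366833196355108
```

View pics/w1.png

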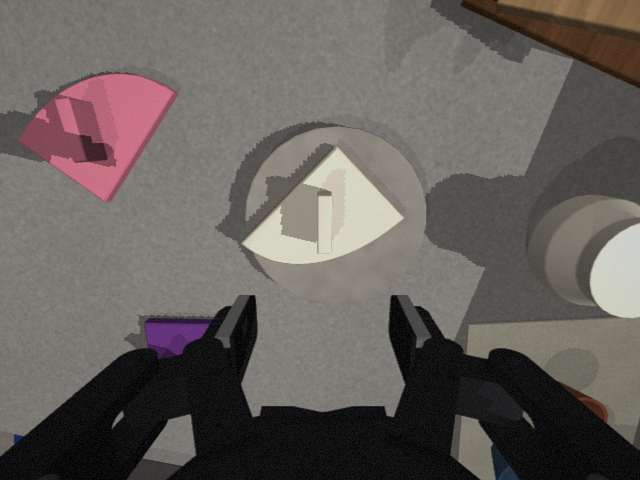

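The wrist view shows the lid clearly: corner at (336,146), tips at (402,217) and (241,243), handle at (324,222). The handle's centre works out at (0.435, -0.338) and the lid's yaw at -121.2°.

Request:
servo_tool(
  dp=[
    [2.2,2.8,-20],
    [0,0,-35],
    [0,0,-40],
    [0,0,-40],
    [0,0,-30],
    [0,0,-15],
    [0,0,-9],
    [0,0,-3.5],
    [0,0,0],
    [0,0,0],
  ],
  rotation=[
    [0,0,-0.4],
    [0,0,0],
    [0,0,0],
    [0,0,0],
    [0,0,0],
    [0,0,0],
    [0,0,0],
    [0,0,0],
    [0,0,0],
    [0,0,0],
  ],
)

```text
time: 2.65
position: [0.4354, -0.3394, 0.0399]
tcp_rot: [1.946, 2.464, -0.0]
wrist_force: [0.3, -0.2, 0.2]
opening: 0.71
gripper_force: 0.0
```

Request:
servo_tool(
  dp=[
    [0,0,0],
    [0,0,0],
    [0,0,0],
    [0,0,0],
    [0,0,0],
    [0,0,0],
    [0,0,3],
    [0,0,15],
    [0,0,30],
    [0,0,30],
  ],
  rotation=[
    [0,0,0],
    [0,0,0],
    [0,0,0],
    [0,0,0],
    [0,0,0],
    [0,0,0],
    [0,0,0],
    [0,0,0],
    [0,0,0],
    [0,0,0],
  ],
  jaw=0,
)

```text
time: 3.9
position: [0.4344, -0.3384, 0.1175]
tcp_rot: [-1.946, -2.465, -0.0]
wrist_force: [0.1, -1.1, -3.8]
opening: 0.152
gripper_force: 60.4
```

Request:
servo_tool(
  dp=[
    [5,10,30],
    [10,30,30],
    [20,50,15],
    [25,55,0],
    [30,60,0],
    [30,60,0],
    [30,60,0],
    [25,55,0],
    [20,35,0],
    [5,13,0],
  ],
  rotation=[
    [0,0,2.7],
    [0,0,4],
    [0,0,4],
    [0,0,4],
    [0,0,4],
    [0,0,4],
    [0,0,2],
    [0,0,0],
    [0,0,0],
    [0,0,0],
  ],
)

```text
time: 5.15
position: [0.6289, 0.0791, 0.1918]
tcp_rot: [-1.371, -2.826, 0.0]
wrist_force: [-0.4, -1.0, -4.1]
opening: 0.154
gripper_force: 60.5
```

Request:
servo_tool(
  dp=[
    [0,0,0],
    [0,0,0],
    [0,0,0],
    [0,0,0],
    [0,0,0],
    [0,0,-10],
    [0,0,-15],
    [0,0,0],
    [0,0,0],
    [0,0,0],
  ],
  rotation=[
    [-0.57,-4.97,0],
    [-0.57,-4.97,0],
    [-0.57,-4.97,0],
    [-0.57,-4.97,0],
    [-0.56,-4.96,0],
    [0,0,0],
    [0,0,0],
    [0,0,0],
    [0,0,0],
    [0,0,0],
  ],
)

```text
time: 6.4
position: [0.6293, 0.0768, 0.1675]
tcp_rot: [1.191, 2.448, 0.201]
wrist_force: [-0.1, 0.3, -3.3]
opening: 0.154
gripper_force: 60.5
```

```bash
cat >> h.py <<'E'
from scipy.spatial.transform import Rotation as Ro
O=np.array([.6377,-.0037,.085]);RB=Ro.from_euler("ZY",[-6.52,-25],degrees=True).as_matrix()
def state():
    o=get_obs();R=Ro.from_rotvec(o["tcp_rot"]).as_matrix();b=RB.T@(o["position"]-O);RT=RB.T@R
    print("t",o["time"],"TCPbed mm",(b*1e3).round(1),"tool x bed",RT[:,0].round(4),"z",RT[:,2].round(4),"Fbed",(RB.T@o["wrist_force"]).round(2),"q",o["qpos"].round(2));return b,RT
E
python3 - <<'E'
from h import *
state();p,d=read_camera("wrist");c=cam("wrist");np.savez("w2.npz",p=p,d=d);cv2.imwrite("pics/w2.png",p[:,:,::-1])
X=(cloud(c,d)-O)@RB
P=X[(d>0)&(abs(X[...,2])<.012)&(abs(X[...,1])<.12)&(X[...,0]<.1)&(X[...,0]>-.04)]
A=np.c_[P[:,:2],np.ones(len(P))];s=np.linalg.lstsq(A,P[:,2],rcond=None)[0];print("bed resid plane (slope,slope,offset)",s,len(P))
E
```

```text
t 6.4 TCPbed mm [19.  79.  82.1] tool x bed [-7.023e-01  7.119e-01 -5.000e-04] z [ 8.e-04  0.e+00 -1.e+00] Fbed [-1.57  0.25 -2.94] q [ 0.07 -0.09  2.02 -0.11  0.78 -0.53]
bed resid plane (slope,slope,offset) [ 0.00121448 -0.00165204 -0.00106224] 10629
```

View pics/w2.png

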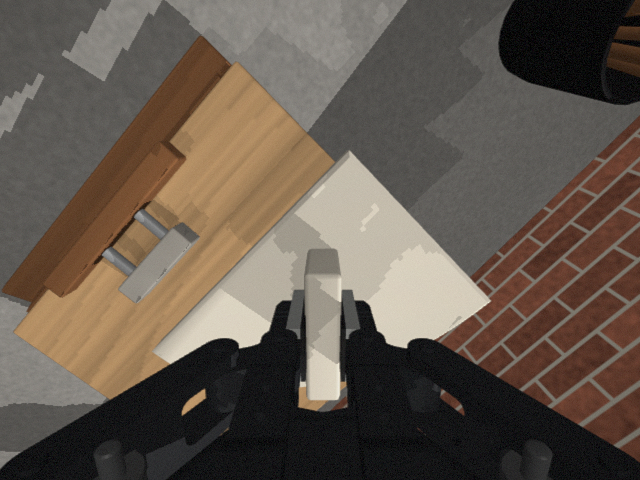

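The wrist view shows the lid held with the handle well centred in the fingers (323,320). The long edge runs from (350,153) to (157,352), parallel to the stone's up-slope top edge, (198,236) to (137,300).

```bash
cat >> h.py <<'E'
def bray(c,uv,z):
    "rays onto plane bed z"
    K,R,t=c;return ray((K,R@RB,t+R@O),uv,z)
E
python3 - <<'E'
from h import *
f=np.load("w2.npz");p,d=f["p"],f["d"];c=cam("wrist");b,RT=state()
g=cv2.cvtColor(p,cv2.COLOR_RGB2GRAY)
zt=b[2]-.018+.014
X=(cloud(c,d)-O)@RB
pl=X[(d>0)&(X[...,2]>zt-.01)&(X[...,2]<zt+.01)];v=pl[:,2];print("plate top z",np.median(v),"expected",zt)
A=np.c_[pl[:,:2]-b[:2],np.ones(len(pl))];print("plate plane",np.linalg.lstsq(A,v,rcond=None)[0],np.degrees(1))
m=((d>0)&(X[...,2]>zt-.006)&(X[...,2]<zt+.006)).astype(np.uint8);k=np.vstack(cv2.findContours(m,0,1)[0])[:,0].astype(float)
def edge(k,P,Q,z,tol=3):
    P,Q=map(np.array,(P,Q));L=np.linalg.norm(Q-P);u=(Q-P)/L;s=(k-P)@u;e=abs((k-P)@[-u[1],u[0]]);q=bray(c,k[(e<tol)&(s>.1*L)&(s<.9*L)],z)
    w=cv2.fitLine(q[:,:2].astype(np.float32),cv2.DIST_HUBER,0,.001,.001).ravel();print(len(q),"line dir",w[:2],"pt",(w[2:]*1e3).round(1))
zz=np.median(v)
edge(k,(350,153),(157,352),zz);edge(k,(350,153),(489,300),zz)
print("corners bed rel TCP mm",((bray(c,[(350,153),(157,352),(489,300)],zz)-b)*1e3).round(1))
print("stone face top",(bray(c,[(198,236),(137,300),(180,222),(120,292)],.019)*1e3).round(1))
print("bed corners",(bray(c,[(239,64),(14,332)],0)*1e3).round(1))
r=X[(d>0)&(abs(X[...,2]-.019)<.005)&(abs(X[...,1])<.04)&(X[...,0]>-.075)&(X[...,0]<-.04)];print("stone cloud",len(r),np.percentile(r,[2,50,98],axis=0).round(4))
E
```

```text
t 6.45 TCPbed mm [18.9 79.1 82.2] tool x bed [-7.024e-01  7.118e-01 -6.000e-04] z [ 9.e-04  1.e-04 -1.e+00] Fbed [-1.28 -0.15 -3.03] q [ 0.07 -0.09  2.02 -0.11  0.78 -0.53]
plate top z 0.07606134034737737 expected 0.07821563905875055
plate plane [ 0.00341764 -0.00076765  0.076104  ] 57.29577951308232
3 line dir [0.01442879 0.9998959 ] pt [-21.6 118.4]
117 line dir [ 0.999985  -0.0054771] pt [ 25.4 137.7]
corners bed rel TCP mm [[-39.4  58.5  -6.2]
 [-39.1 -77.5  -6.2]
 [ 57.3  58.   -6.2]]
stone face top [[-48.   37.6  19. ]
 [-49.3 -25.7  19. ]
 [-61.6  36.9  19. ]
 [-60.7 -28.8  19. ]]
bed corners [[ -98.7  129.5    0. ]
 [-101.1 -126.8    0. ]]
stone cloud 2185 [[-0.0636 -0.028   0.0151]
 [-0.0559  0.0024  0.0178]
 [-0.0482  0.0298  0.0192]]
```

Request:
servo_tool(
  dp=[
    [0,2,-3],
    [1.5,2,-6],
    [3,2,-10],
    [3,1.5,-10],
    [3,1.6,-10],
    [3,0,-8],
    [2.5,0,-6],
    [1.5,0,-3.4],
    [0,0,0],
    [0,0,0],
  ],
  rotation=[
    [0.17,-0.02,-0.36],
    [0,0,0],
    [0,0,0],
    [0,0,0],
    [0,0,0],
    [0,0,0],
    [0,0,0],
    [0,0,0],
    [0,0,0],
    [0,0,0],
  ],
)

```text
time: 7.7
position: [0.6464, 0.0859, 0.1109]
tcp_rot: [1.2, 2.444, 0.203]
wrist_force: [-0.3, -1.2, -2.1]
opening: 0.15
gripper_force: 60.6
```

```bash
python3 - <<'E'
from h import *
state()
E
```

```text
t 7.7 TCPbed mm [ 9.5 90.  24.1] tool x bed [-6.974e-01  7.167e-01 -4.000e-04] z [ 7.e-04  1.e-04 -1.e+00] Fbed [-0.99 -1.2  -1.8 ] q [ 0.09  0.02  2.02 -0.13  0.68 -0.49]
```

Request:
servo_tool(
  dp=[
    [0.42,-0.05,-0.9],
    [0.42,-0.05,-0.9],
    [0.42,-0.05,-0.9],
    [0.42,-0.05,-0.9],
    [0.42,-0.05,-0.9],
    [0.2,0,-0.45],
    [0,0,0],
    [0,0,0],
    [0,0,0],
    [0,0,0],
  ],
  rotation=[
    [0,0,0],
    [0,0,0],
    [0,0,0],
    [0,0,0],
    [0,0,0],
    [0,0,0],
    [0,0,0],
    [0,0,0],
    [0,0,0],
    [0,0,0],
  ],
)

```text
time: 8.95
position: [0.6482, 0.0858, 0.1059]
tcp_rot: [1.2, 2.445, 0.202]
wrist_force: [-5.4, 0.5, 1.5]
opening: 0.153
gripper_force: 61.6
```

```bash
python3 - <<'E'
from h import *
state()
print(get_obs()["moment"])
E
```

```text
t 8.95 TCPbed mm [ 9.1 90.1 18.8] tool x bed [-6.975e-01  7.166e-01  2.000e-04] z [-4.e-04 -1.e-04 -1.e+00] Fbed [-4.3  -0.16  3.67] q [ 0.08  0.03  2.02 -0.13  0.67 -0.49]
[-0.06784597  0.89556926 -0.13219486]
```

Request:
servo_tool(
  dp=[
    [-0.98,0.11,-0.24],
    [-1.8,0.2,-0.84],
    [-1.8,0.21,-0.85],
    [-1.8,0.21,-0.85],
    [-1.8,0.21,-0.85],
    [-1.8,0.2,-0.84],
    [-1.8,0.2,-0.85],
    [0,0,0],
    [0,0,0],
    [0,0,0],
  ],
  rotation=[
    [0,0,0],
    [0,0,0],
    [0,0,0],
    [0,0,0],
    [0,0,0],
    [0,0,0],
    [0,0,0],
    [0,0,0],
    [0,0,0],
    [0,0,0],
  ],
)

```text
time: 10.2
position: [0.6367, 0.0871, 0.1005]
tcp_rot: [1.2, 2.444, 0.203]
wrist_force: [-2.8, 0.6, 3.9]
opening: 0.151
gripper_force: 61.9
```

```bash
python3 - <<'E'
from h import *
state()
E
```

```text
t 10.2 TCPbed mm [-3.7 90.1 18.8] tool x bed [-6.974e-01  7.167e-01 -1.000e-04] z [ 2.e-04  1.e-04 -1.e+00] Fbed [-0.95  0.31  4.73] q [ 0.09  0.01  2.05 -0.14  0.66 -0.48]
```

Request:
servo_tool(
  dp=[
    [-0.98,0.11,-0.24],
    [-0.9,0.1,-0.42],
    [-0.9,0.1,-0.42],
    [-0.9,0.1,-0.42],
    [-0.9,0.1,-0.42],
    [-0.9,0.1,-0.42],
    [-0.9,0.1,-0.42],
    [0,0,0],
    [0,0,0],
    [0,0,0],
  ],
  rotation=[
    [0,0,0],
    [0,0,0],
    [0,0,0],
    [0,0,0],
    [0,0,0],
    [0,0,0],
    [0,0,0],
    [0,0,0],
    [0,0,0],
    [0,0,0],
  ],
)

```text
time: 11.45
position: [0.6305, 0.0879, 0.0976]
tcp_rot: [1.2, 2.444, 0.204]
wrist_force: [4.6, 2.4, 0.3]
opening: 0.151
gripper_force: 61.0
```

```bash
python3 - <<'E'
from h import *
state()
p,d=read_camera("wrist");np.savez("w3.npz",p=p,d=d);cv2.imwrite("pics/w3.png",p[:,:,::-1])
c=cam("wrist");X=(cloud(c,d)-O)@RB;g=p.astype(int).max(2)-p.min(2)
m=(d>0)&(X[...,2]>.016)&(X[...,2]<.023)&(abs(X[...,1])<.05)&(X[...,0]>-.085)&(X[...,0]<-.04);r=X[m];print(len(r),np.percentile(r,[2,50,98],axis=0).round(4))
E
```

```text
t 11.45 TCPbed mm [-10.6  90.2  18.8] tool x bed [-6.974e-01  7.167e-01 -2.000e-04] z [ 7.e-04  4.e-04 -1.e+00] Fbed [ 3.99  2.93 -1.57] q [ 0.09  0.01  2.06 -0.14  0.65 -0.47]
3363 [[-0.0675 -0.0277  0.0165]
 [-0.06    0.0028  0.0178]
 [-0.0523  0.0296  0.0189]]
```

View pics/w3.png

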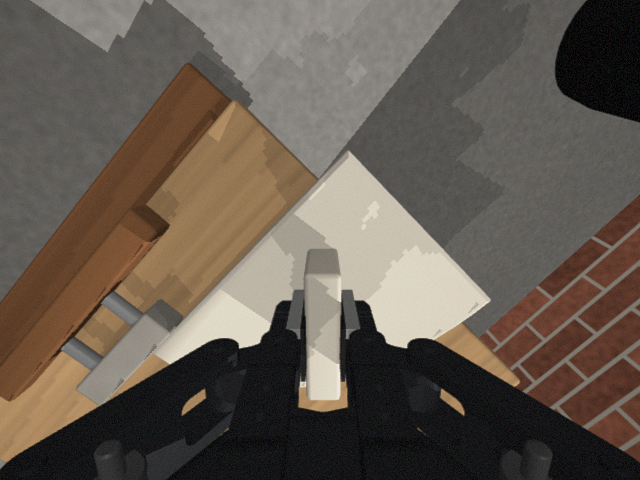

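Request:
servo_tool(
  dp=[
    [-0.82,0.09,-0.6],
    [-0.9,0.1,-0.42],
    [-0.9,0.1,-0.42],
    [0,0,0],
    [-0.35,-3,0],
    [-0.7,-5.95,0],
    [-0.7,-5.95,0],
    [-0.7,-5.95,0],
    [-0.7,-5.95,0],
    [-0.35,-3,0],
  ],
  rotation=[
    [0,0,0],
    [0,0,0],
    [0,0,0],
    [0,0,0],
    [0,0,0],
    [0,0,0],
    [0,0,0],
    [0,0,0],
    [0,0,0],
    [0,0,0],
  ],
)

```text
time: 12.75
position: [0.625, 0.0586, 0.0968]
tcp_rot: [1.2, 2.443, 0.206]
wrist_force: [5.5, 4.1, 1.2]
opening: 0.151
gripper_force: 61.0
```

```bash
cat >> h.py <<'E'
def stone():
    state();p,d=read_camera("wrist");c=cam("wrist");X=(cloud(c,d)-O)@RB
    sat=(p.max(2).astype(int)-p.min(2))
    m=(d>0)&(sat<35)&(p.max(2)<200)&(X[...,2]>.0165)&(X[...,2]<.023)&(abs(X[...,1])<.05)&(X[...,0]>-.09)&(X[...,0]<-.045);r=X[m];print("stone",len(r),np.percentile(r,[2,50,98],axis=0).round(4).tolist())
    return p,d,X
E
python3 - <<'E'
from h import *
stone()
E
```

```text
t 12.75 TCPbed mm [-12.8  60.5  19.1] tool x bed [-6.969e-01  7.171e-01 -7.000e-04] z [ 0.0023  0.0013 -1.    ] Fbed [ 5.03  4.69 -0.97] q [ 0.04 -0.02  2.08 -0.1   0.64 -0.55]
stone 3634 [[-0.0697, -0.0279, 0.0167], [-0.0623, 0.0023, 0.0178], [-0.0547, 0.0291, 0.0189]]
```

Request:
servo_tool(
  dp=[
    [0.2,-0.02,-0.45],
    [-0.35,-3,0],
    [-0.7,-5.95,0],
    [-0.7,-5.95,0],
    [-0.7,-5.95,0],
    [-0.7,-5.95,0],
    [-0.7,-5.95,0],
    [-0.7,-5.95,0],
    [-0.7,-5.95,0],
    [-0.7,-5.95,0],
  ],
  rotation=[
    [0,0,0],
    [0,0,0],
    [0,0,0],
    [0,0,0],
    [0,0,0],
    [0,0,0],
    [0,0,0],
    [0,0,0],
    [0,0,0],
    [0,0,0],
  ],
)

```text
time: 14.05
position: [0.6195, 0.0084, 0.0969]
tcp_rot: [1.201, 2.442, 0.207]
wrist_force: [4.1, 5.1, 4.2]
opening: 0.149
gripper_force: 61.4
```

```bash
python3 - <<'E'
from h import *
stone()
E
```

```text
t 14.05 TCPbed mm [-12.7   9.9  19. ] tool x bed [-6.961e-01  7.179e-01 -4.000e-04] z [ 0.0026  0.002  -1.    ] Fbed [4.9  5.51 2.31] q [-0.06 -0.04  2.11 -0.03  0.64 -0.7 ]
stone 4365 [[-0.0693, -0.0285, 0.0166], [-0.062, 0.0013, 0.0177], [-0.0544, 0.0283, 0.0189]]
```

Request:
servo_tool(
  dp=[
    [-0.7,-5.95,0],
    [-0.75,-5.95,0],
    [-0.75,-5.95,0],
    [-0.75,-5.95,0],
    [-0.75,-5.95,0],
    [-0.75,-5.95,0],
    [-0.75,-5.95,0],
    [-0.75,-5.95,0],
    [-0.75,-5.95,0],
    [-0.75,-5.95,0],
  ],
  rotation=[
    [0,0,0],
    [0,0,0],
    [0,0,0],
    [0,0,0],
    [0,0,0],
    [0,0,0],
    [0,0,0],
    [0,0,0],
    [0,0,0],
    [0,0,0],
  ],
)

```text
time: 15.35
position: [0.6117, -0.0511, 0.0965]
tcp_rot: [1.203, 2.442, 0.208]
wrist_force: [4.6, 5.1, 3.7]
opening: 0.154
gripper_force: 61.4
```

```bash
python3 - <<'E'
from h import *
stone()
E
```

```text
t 15.35 TCPbed mm [-13.6 -50.1  19.1] tool x bed [-6.949e-01  7.191e-01  4.000e-04] z [ 0.0018  0.0023 -1.    ] Fbed [5.12 5.6  1.65] q [-0.19 -0.06  2.12  0.05  0.64 -0.88]
stone 5458 [[-0.0693, -0.0287, 0.0166], [-0.0619, 0.001, 0.0177], [-0.0543, 0.0278, 0.019]]
```

Request:
servo_tool(
  dp=[
    [-0.75,-5.95,0],
    [-0.75,-5.95,0],
    [-0.75,-5.95,0],
    [-0.4,-3.5,0],
    [0,0,0],
    [2.7,-0.3,1.3],
    [4.5,-0.5,2.2],
    [5.4,-0.6,2.6],
    [0,0,20],
    [0,0,30],
  ],
  rotation=[
    [0,0,0],
    [0,0,0],
    [0,0,0],
    [0,0,0],
    [0,0,0],
    [0,0,0],
    [0,0,0],
    [0,0,0],
    [0,0,0],
    [0,0,0],
  ],
)

```text
time: 16.65
position: [0.6165, -0.0739, 0.1464]
tcp_rot: [1.207, 2.455, 0.2]
wrist_force: [-0.2, -0.5, -3.6]
opening: 0.154
gripper_force: 60.6
```

```bash
python3 - <<'E'
from h import *
state()
E
```

```text
t 16.65 TCPbed mm [ 14.1 -72.1  61.2] tool x bed [-0.6964  0.7176  0.0097] z [-0.0127  0.0012 -0.9999] Fbed [-1.6  -0.47 -3.18] q [-0.23 -0.1   2.07  0.07  0.75 -0.92]
```

Request:
servo_tool(
  dp=[
    [3.5,12,0],
    [3.5,12,0],
    [3.5,12,0],
    [3.5,12,0],
    [3.5,12,0],
    [3.5,12,0],
    [3.5,12,0],
    [3.5,12,0],
    [3.5,12,-2],
    [3.3,13,-4],
  ],
  rotation=[
    [-4.2,0.48,9.06],
    [-4.2,0.48,9.06],
    [-4.2,0.48,9.06],
    [-4.2,0.48,9.06],
    [-4.2,0.48,9.06],
    [-4.2,0.48,9.06],
    [-4.2,0.48,9.06],
    [-4.2,0.48,9.06],
    [-4.2,0.48,9.06],
    [0,0,0],
  ],
)

```text
time: 17.9
position: [0.6532, 0.0465, 0.1421]
tcp_rot: [-0.882, 2.597, -0.257]
wrist_force: [-0.0, -0.2, -3.2]
opening: 0.151
gripper_force: 60.8
```

Request:
servo_tool(
  dp=[
    [0,0,0],
    [0,0,0],
    [0,0,0],
    [0,0,0],
    [0,0,0],
    [0,0,0],
    [0,0,0],
    [0,0,0],
    [0,0,0],
    [0,0,0],
  ],
  rotation=[
    [0,0,0],
    [0,0,0],
    [0,0,0],
    [0,0,0],
    [0,0,0],
    [0,0,0],
    [0,0,0],
    [0,0,0],
    [0,0,0],
    [0,0,0],
  ],
)

```text
time: 19.15
position: [0.6557, 0.0464, 0.1456]
tcp_rot: [-0.883, 2.589, -0.26]
wrist_force: [-0.5, -0.0, -3.6]
opening: 0.153
gripper_force: 60.7
```

```bash
python3 - <<'E'
from h import *
b,RT=state();p,d,X=stone();cv2.imwrite("pics/w4.png",p[:,:,::-1])
zt=b[2]-.005
m=((d>0)&(abs(X[...,2]-zt)<.006)).astype(np.uint8);pl=X[m>0];A=np.c_[pl[:,:2]-b[:2],np.ones(len(pl))];s=np.linalg.lstsq(A,pl[:,2],rcond=None)[0];print("plate",s,"TCP z",b[2])
k=max(cv2.findContours(m,0,1)[0],key=cv2.contourArea);a=cv2.approxPolyDP(k,5,True)[:,0];print(a.tolist(),((bray(cam("wrist"),a,s[2])-b)*1e3).round(1).tolist())
E
```

```text
t 19.15 TCPbed mm [36.6 51.8 49.7] tool x bed [-0.7169 -0.6972  0.    ] z [ 1.e-04 -2.e-04 -1.e+00] Fbed [-1.93 -0.1  -3.04] q [ 0.01 -0.01  1.99 -0.08  0.73 -2.17]
t 19.15 TCPbed mm [36.6 51.8 49.7] tool x bed [-0.7169 -0.6972  0.    ] z [ 1.e-04 -2.e-04 -1.e+00] Fbed [-1.93 -0.1  -3.04] q [ 0.01 -0.01  1.99 -0.08  0.73 -2.17]
stone 4466 [[-0.0632, -0.0285, 0.0166], [-0.0557, -0.0016, 0.0177], [-0.0482, 0.0283, 0.0191]]
plate [0.00255033 0.00718553 0.04359381] TCP z 0.04973280887071749
[[491, 301], [349, 151], [152, 351], [170, 363], [214, 338], [232, 338], [239, 347], [259, 342], [275, 305], [303, 289], [310, 251], [339, 255], [342, 289], [370, 305], [377, 330], [393, 345], [436, 339]] [[-55.8, 58.2, -6.1], [-56.9, -40.3, -6.1], [80.7, -42.2, -6.1], [80.0, -31.4, -6.1], [52.9, -24.5, -6.1], [46.7, -18.0, -6.1], [48.2, -12.2, -6.1], [39.0, -6.9, -6.1], [18.2, -14.8, -6.1], [2.7, -10.9, -6.1], [-13.4, -21.5, -6.1], [-21.3, -10.6, -6.1], [-10.3, 2.4, -6.1], [-13.8, 18.1, -6.1], [-6.8, 30.4, -6.1], [-6.6, 42.4, -6.1], [-23.9, 55.2, -6.1]]
```

View pics/w4.png

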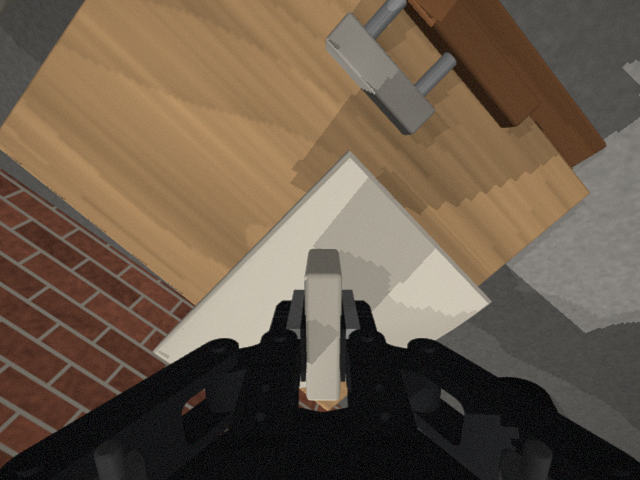

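The wrist view shows the lid turned, with its short edge from (349,151) to (491,301) facing the stone at (375,72). The stone is back at rest.

Request:
servo_tool(
  dp=[
    [-0.5,-0.5,-5],
    [-1,-0.5,-10],
    [-1,-0.5,-10],
    [-0.05,0,-4.5],
    [0.4,-0.05,-0.9],
    [0.4,-0.05,-0.9],
    [0.4,-0.05,-0.9],
    [0.4,-0.05,-0.9],
    [0.45,-0.05,-1.0],
    [0,0,0],
  ],
  rotation=[
    [-0.1,0,0.23],
    [0,0,0],
    [0,0,0],
    [0,0,0],
    [0,0,0],
    [0,0,0],
    [0,0,0],
    [0,0,0],
    [0,0,0],
    [0,0,0],
  ],
)

```text
time: 20.45
position: [0.6553, 0.0446, 0.1117]
tcp_rot: [-0.889, 2.587, -0.261]
wrist_force: [0.7, -0.4, -3.9]
opening: 0.154
gripper_force: 60.9
```

```bash
python3 - <<'E'
from h import *
state()
E
```

```text
t 20.45 TCPbed mm [22.2 50.  19.1] tool x bed [-7.138e-01 -7.003e-01 -4.000e-04] z [ 6.e-04 -1.e-04 -1.e+00] Fbed [-1.   -0.33 -3.82] q [ 0.01  0.03  2.01 -0.08  0.67 -2.17]
```

Request:
servo_tool(
  dp=[
    [0.2,0,-0.45],
    [0.2,0,-0.45],
    [0,0,0],
    [-1.8,0.2,-0.84],
    [-1.8,0.2,-0.84],
    [-1.8,0.2,-0.84],
    [-1.8,0.2,-0.84],
    [-0.9,0.1,-0.42],
    [0,0,0],
    [0,0,0],
  ],
  rotation=[
    [0,0,0],
    [0,0,0],
    [0,0,0],
    [0,0,0],
    [0,0,0],
    [0,0,0],
    [0,0,0],
    [0,0,0],
    [0,0,0],
    [0,0,0],
  ],
)

```text
time: 21.7
position: [0.6485, 0.0456, 0.1083]
tcp_rot: [-0.888, 2.584, -0.262]
wrist_force: [-0.2, 0.7, 4.5]
opening: 0.153
gripper_force: 62.1
```

```bash
python3 - <<'E'
from h import *
state()
E
```

```text
t 21.7 TCPbed mm [14.5 50.2 18.9] tool x bed [-0.7137 -0.7004 -0.0024] z [ 3.2e-03  2.0e-04 -1.0e+00] Fbed [1.64 0.68 4.24] q [ 0.01  0.01  2.03 -0.09  0.66 -2.17]
```

Request:
servo_tool(
  dp=[
    [-1.35,0.15,-0.63],
    [-1.35,0.15,-0.63],
    [-1.35,0.15,-0.63],
    [-1.35,0.15,-0.63],
    [-1.35,0.15,-0.63],
    [-1.35,0.15,-0.63],
    [-1.35,0.15,-0.63],
    [-0.9,0.1,-0.42],
    [0,0,0],
    [0,0,0],
  ],
  rotation=[
    [0,0,0],
    [0,0,0],
    [0,0,0],
    [0,0,0],
    [0,0,0],
    [0,0,0],
    [0,0,0],
    [0,0,0],
    [0,0,0],
    [0,0,0],
  ],
)

```text
time: 22.95
position: [0.6393, 0.0467, 0.1042]
tcp_rot: [-0.888, 2.581, -0.264]
wrist_force: [5.2, 1.1, 5.5]
opening: 0.155
gripper_force: 61.7
```

```bash
python3 - <<'E'
from h import *
stone()
E
```

```text
t 22.95 TCPbed mm [ 4.4 50.2 19.2] tool x bed [-0.7135 -0.7006 -0.0048] z [ 6.2e-03  5.0e-04 -1.0e+00] Fbed [6.88 1.64 2.83] q [ 0.01 -0.    2.06 -0.09  0.65 -2.16]
stone 6034 [[-0.068, -0.0284, 0.0166], [-0.0605, -0.002, 0.0177], [-0.053, 0.0282, 0.0191]]
```

Request:
servo_tool(
  dp=[
    [-1.4,0.16,-0.6],
    [0,0,0],
    [-0.35,-3,0],
    [-0.7,-5.95,0],
    [-0.7,-5.95,0],
    [-0.72,-5.95,0],
    [-0.72,-5.95,0],
    [-0.72,-5.95,0],
    [-0.72,-5.95,0],
    [-0.72,-5.95,0],
  ],
  rotation=[
    [0,0,0],
    [0,0,0],
    [0,0,0],
    [0,0,0],
    [0,0,0],
    [0,0,0],
    [0,0,0],
    [0,0,0],
    [0,0,0],
    [0,0,0],
  ],
)

```text
time: 24.25
position: [0.6324, 0.0035, 0.1035]
tcp_rot: [-0.885, 2.582, -0.259]
wrist_force: [4.7, 6.4, 5.8]
opening: 0.152
gripper_force: 61.8
```

```bash
python3 - <<'E'
from h import *
stone()
E
```

```text
t 24.25 TCPbed mm [ 2.3  6.5 19.4] tool x bed [-0.7154 -0.6987 -0.0062] z [ 0.0057  0.003  -1.    ] Fbed [6.02 6.92 3.56] q [-0.07 -0.02  2.08 -0.02  0.64 -2.29]
stone 4983 [[-0.0702, -0.0295, 0.0166], [-0.0628, -0.0029, 0.0176], [-0.0552, 0.0274, 0.0189]]
```

Request:
servo_tool(
  dp=[
    [-0.7,-5.95,0],
    [-0.7,-5.95,0],
    [-0.7,-5.95,0],
    [-0.7,-5.95,0],
    [-0.7,-5.95,0],
    [-0.7,-5.95,0],
    [-0.7,-5.95,0],
    [-0.7,-5.95,0],
    [-0.7,-5.95,0],
    [-0.7,-5.95,0],
  ],
  rotation=[
    [0,0,0],
    [0,0,0],
    [0,0,0],
    [0,0,0],
    [0,0,0],
    [0,0,0],
    [0,0,0],
    [0,0,0],
    [0,0,0],
    [0,0,0],
  ],
)

```text
time: 25.55
position: [0.6251, -0.0561, 0.1032]
tcp_rot: [-0.883, 2.583, -0.258]
wrist_force: [4.8, 7.0, 5.7]
opening: 0.154
gripper_force: 62.1
```

```bash
python3 - <<'E'
from h import *
stone()
E
```

```text
t 25.55 TCPbed mm [  1.7 -53.5  19.3] tool x bed [-0.7167 -0.6974 -0.0056] z [ 0.0047  0.0031 -1.    ] Fbed [5.99 7.52 3.45] q [-0.19 -0.03  2.09  0.06  0.65 -2.46]
stone 3893 [[-0.0697, -0.0299, 0.0166], [-0.0623, -0.003, 0.0176], [-0.0548, 0.0271, 0.0188]]
```

Request:
servo_tool(
  dp=[
    [-0.7,-5.95,0],
    [-0.7,-5.95,0],
    [-0.7,-5.95,0],
    [0,0,0],
    [2.7,-0.3,1.3],
    [4.5,-0.5,2.2],
    [5.4,-0.6,2.6],
    [0,0,20],
    [0,0,40],
    [0,10,40],
  ],
  rotation=[
    [0,0,0],
    [0,0,0],
    [0,0,0],
    [0,0,0],
    [0,0,0],
    [0,0,0],
    [0,0,0],
    [0,0,0],
    [0,0,0],
    [0,0,0],
  ],
)

```text
time: 26.85
position: [0.631, -0.0663, 0.2038]
tcp_rot: [-0.889, 2.596, -0.255]
wrist_force: [1.0, -0.1, -2.9]
opening: 0.151
gripper_force: 61.0
```

Request:
servo_tool(
  dp=[
    [-5,20,0],
    [-15,40,0],
    [-22,45,0],
    [-25,50,0],
    [-25,50,0],
    [-25,50,0],
    [-25,50,0],
    [-25,50,0],
    [-20,30,0],
    [-10,12,0],
  ],
  rotation=[
    [0.57,4.97,0],
    [0.57,4.97,0],
    [0.57,4.97,0],
    [0.57,4.97,0],
    [0.56,4.96,0],
    [0,0,0],
    [0,0,0],
    [0,0,0],
    [0,0,0],
    [0,0,0],
  ],
)

```text
time: 28.1
position: [0.434, 0.3309, 0.2045]
tcp_rot: [1.022, -2.965, 0.002]
wrist_force: [0.0, -1.0, -4.1]
opening: 0.15
gripper_force: 61.0
```

```bash
python3 - <<'E'
from h import *
o=get_obs();print(o["position"],o["tcp_rot"],o["wrist_force"],o["qpos"].round(2));print(Ro.from_rotvec(o["tcp_rot"]).as_matrix().round(4))
p,d=read_camera("wrist");c=cam("wrist");cv2.imwrite("pics/w5.png",p[:,:,::-1])
ct=cam("top");p,d=read_camera("top");np.savez("top1.npz",p=p,d=d)
hsv=cv2.cvtColor(p,cv2.COLOR_RGB2HSV)
cv2.imwrite("pics/top1.png",p[:,:,::-1])
E
```

```text
[0.43404782 0.33086893 0.20452833] [ 1.02198583e+00 -2.96474242e+00  1.84219940e-03] [ 0.00657296 -0.97828522 -4.05573508] [ 0.55 -0.09  1.91  0.    1.32 -1.68]
[[-7.876e-01 -6.162e-01 -5.000e-03]
 [-6.162e-01  7.876e-01 -3.000e-03]
 [ 5.700e-03  7.000e-04 -1.000e+00]]
```

View pics/w5.png

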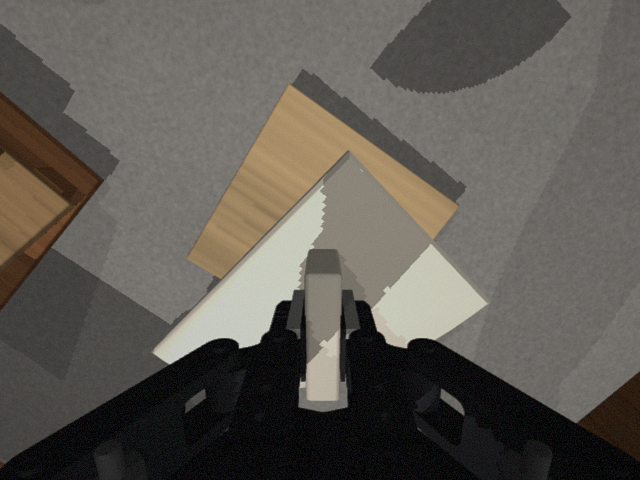

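The wrist view shows the lid over the board, with board corners visible at (290,85), (458,208) and (188,258).

```bash
python3 - <<'E'
from h import *
o=get_obs();print(o["position"]);c=cam("wrist");q=ray(c,[(458,208),(188,258),(290,85)],.018);print(q.round(4),"centre",q[:2].mean(0),"sides",np.linalg.norm(q[0]-q[2]),np.linalg.norm(q[1]-q[2]))
E
```

```text
[0.43507099 0.33041913 0.20540349]
[[0.3438 0.4278 0.018 ]
 [0.5527 0.2453 0.018 ]
 [0.3566 0.2312 0.018 ]] centre [0.44822631 0.33653938 0.018     ] sides 0.19701664382102446 0.19655528996342878
```

Request:
servo_tool(
  dp=[
    [3,1,-15],
    [4,1.5,-25],
    [4,1.8,-30],
    [0,0,-30],
    [0,0,-25],
    [0,0,-18],
    [0,0,-10],
    [0,0,-6],
    [0,0,-2],
    [0,0,0],
  ],
  rotation=[
    [0.15,-0.28,0],
    [0,0,0],
    [0,0,0],
    [0,0,0],
    [0,0,0],
    [0,0,0],
    [0,0,0],
    [0,0,0],
    [0,0,0],
    [0,0,0],
  ],
)

```text
time: 29.45
position: [0.4483, 0.3351, 0.0472]
tcp_rot: [-1.019, 2.964, 0.001]
wrist_force: [0.5, -0.2, -2.8]
opening: 0.151
gripper_force: 60.9
```

Request:
servo_tool(
  dp=[
    [0,0,-1],
    [0,0,-1],
    [0,0,-1],
    [0,0,-0.7],
    [0,0,-0.5],
    [0,0,-0.5],
    [0,0,0],
    [0,0,0],
    [0,0,0],
    [0,0,0],
  ],
  rotation=[
    [0,0,0],
    [0,0,0],
    [0,0,0],
    [0,0,0],
    [0,0,0],
    [0,0,0],
    [0,0,0],
    [0,0,0],
    [0,0,0],
    [0,0,0],
  ],
)

```text
time: 30.7
position: [0.4479, 0.3347, 0.0418]
tcp_rot: [-1.019, 2.966, 0.001]
wrist_force: [0.2, -0.2, -2.6]
opening: 0.151
gripper_force: 60.9
```

```bash
python3 - <<'E'
from h import *
o=get_obs();print(o["position"],o["wrist_force"]);print(Ro.from_rotvec(o["tcp_rot"]).as_matrix().round(4)[:,2])
E
```

```text
[0.44790341 0.33472656 0.04179785] [ 0.1946946  -0.20421479 -2.62665861]
[ 0.0052  0.0025 -1.    ]
```

Request:
servo_tool(
  dp=[
    [0,0,0],
    [0,0,-1],
    [0,0,-0.7],
    [0,0,-0.5],
    [0,0,-0.5],
    [0,0,-0.3],
    [0,0,0],
    [0,0,0],
    [0,0,0],
    [0,0,0],
  ],
  rotation=[
    [-0.15,0.28,0],
    [0,0,0],
    [0,0,0],
    [0,0,0],
    [0,0,0],
    [0,0,0],
    [0,0,0],
    [0,0,0],
    [0,0,0],
    [0,0,0],
  ],
)

```text
time: 31.95
position: [0.4479, 0.3348, 0.0388]
tcp_rot: [-1.021, 2.971, -0.0]
wrist_force: [0.0, -0.5, -2.3]
opening: 0.151
gripper_force: 61.0
```

Request:
servo_tool(
  dp=[
    [0,0,-0.4],
    [0,0,-0.4],
    [0,0,0],
    [0,0,0],
    [0,0,0],
    [0,0,0],
    [0,0,0],
    [0,0,0],
    [0,0,0],
    [0,0,0],
  ],
  rotation=[
    [0,0,0],
    [0,0,0],
    [0,0,0],
    [0,0,0],
    [0,0,0],
    [0,0,0],
    [0,0,0],
    [0,0,0],
    [0,0,0],
    [0,0,0],
  ],
)

```text
time: 33.2
position: [0.4479, 0.3347, 0.038]
tcp_rot: [-1.021, 2.971, -0.0]
wrist_force: [0.1, 0.4, -3.1]
opening: 0.153
gripper_force: 61.0
```

Request:
servo_tool(
  dp=[
    [0,0,-0.4],
    [0,0,-0.4],
    [0,0,0],
    [0,0,0],
    [0,0,0],
    [0,0,0],
    [0,0,0],
    [0,0,0],
    [0,0,0],
    [0,0,0],
  ],
  rotation=[
    [0,0,0],
    [0,0,0],
    [0,0,0],
    [0,0,0],
    [0,0,0],
    [0,0,0],
    [0,0,0],
    [0,0,0],
    [0,0,0],
    [0,0,0],
  ],
)

```text
time: 34.45
position: [0.448, 0.3348, 0.0373]
tcp_rot: [-1.021, 2.971, -0.0]
wrist_force: [0.5, -0.8, -1.2]
opening: 0.159
gripper_force: 61.3
```

Request:
servo_tool(
  dp=[
    [0,0,-0.3],
    [0,0,0],
    [0,0,0],
    [0,0,0],
    [0,0,0],
    [0,0,0],
    [0,0,0],
    [0,0,0],
    [0,0,0],
    [0,0,0],
  ],
  rotation=[
    [0,0,0],
    [0,0,0],
    [0,0,0],
    [0,0,0],
    [0,0,0],
    [0,0,0],
    [0,0,0],
    [0,0,0],
    [0,0,0],
    [0,0,0],
  ],
)

```text
time: 35.7
position: [0.4481, 0.3348, 0.0371]
tcp_rot: [-1.021, 2.97, -0.0]
wrist_force: [0.8, -1.7, 3.9]
opening: 0.154
gripper_force: 62.2
```

Request:
servo_tool(
  dp=[
    [0,0,0],
    [0,0,0],
    [0,0,0],
    [0,0,0],
    [0,0,0],
    [0,0,0],
    [0,0,10],
    [0,0,25],
    [0,0,40],
    [0,0,40],
  ],
  rotation=[
    [0,0,0],
    [0,0,0],
    [0,0,0],
    [0,0,0],
    [0,0,0],
    [0,0,0],
    [0,0,0],
    [0,0,0],
    [0,0,0],
    [0,0,0],
  ],
  jaw=50,
)

```text
time: 36.95
position: [0.4478, 0.3347, 0.1537]
tcp_rot: [-1.021, 2.97, -0.0]
wrist_force: [0.1, 0.4, 0.3]
opening: 0.583
gripper_force: 0.0
```

Request:
servo_tool(
  dp=[
    [0,0,40],
    [0,0,20],
    [0,0,0],
    [0,0,0],
    [0,0,0],
    [0,0,0],
    [0,0,0],
    [0,0,0],
    [0,0,0],
    [0,0,0],
  ],
  rotation=[
    [0,0,0],
    [0,0,0],
    [0,0,0],
    [0,0,0],
    [0,0,0],
    [0,0,0],
    [0,0,0],
    [0,0,0],
    [0,0,0],
    [0,0,0],
  ],
)

```text
time: 38.2
position: [0.4479, 0.3347, 0.212]
tcp_rot: [-1.021, 2.971, -0.0]
wrist_force: [-0.4, -1.2, 0.4]
opening: 0.587
gripper_force: 0.0
```

```bash
python3 - <<'E'
from h import *
o=get_obs();print(o["position"],o["wrist_force"],o["time"])
p,d=read_camera("wrist");c=cam("wrist");X=cloud(c,d);cv2.imwrite("pics/w6.png",p[:,:,::-1])
near=(np.hypot(X[...,0]-.448,X[...,1]-.335)<.05)&(d>0)
m=(near&(X[...,2]>.058)&(X[...,2]<.075)).astype(np.uint8);k=max(cv2.findContours(m,0,1)[0],key=cv2.contourArea);b=ray(c,cv2.boxPoints(cv2.minAreaRect(k)),.066);print("handle",b.mean(0),"plate z",np.median(X[near&(X[...,2]>.02)&(X[...,2]<.045)][:,2]))
E
```

```text
[0.44794166 0.33473636 0.21197733] [-0.39104802 -1.19763611  0.35726447] 38.2
handle [0.44900925 0.33453442 0.066     ] plate z 0.03161301512603321
```

View pics/w6.png

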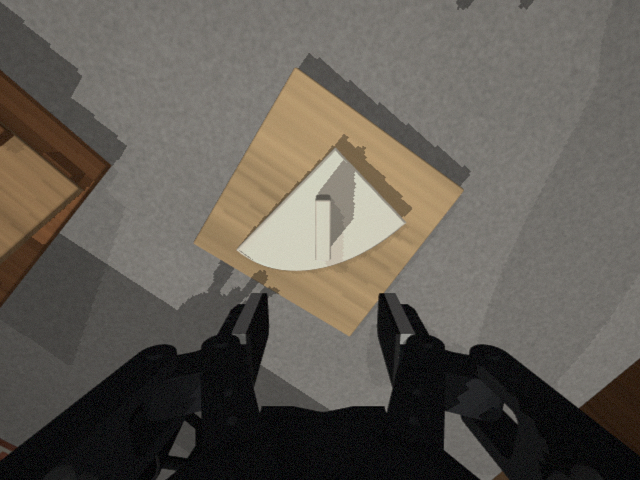

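The wrist view shows the lid released and flat on the board, with the board's corners at (297,69), (462,188), (351,335) and (195,243). I'll check the centring and hand in.

```bash
python3 - <<'E'
from h import *
b=ray(cam("wrist"),[(297,69),(462,188),(351,335),(195,243)],.018).mean(0);print("board",b)
if np.hypot(b[0]-.449,b[1]-.3345)<.006: print(close_job())
E
```

```text
board [0.44540337 0.33631782 0.018     ]
the job is handed in; nothing more can be done
None
```

The job is handed in, with no verdict shown: both straight edges were rubbed left to right (long, then short) at about 4–7 mm of stone give, and the lid was set down right way up about 4 mm from the board's centre and released, in about 38 s.

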